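Cover the oven dishes with their own lids

TASK

Cover the four white oven dishes before they go into the oven: put each of the four lids on the dish of its own shape and size, squarely and fully seated, with its plug inside the dish. Leave the dishes upright where they stand, do not shift the steel shaker that stands among them, and let go of everything.

Things in the scene. Friction and masses are not known exactly. Their poses are not given: they have to be found in the camera images.
- lid_round_large: Loose white lid: large round (diameter 125 mm) plate, 8 to 14 mm above the counter, on a centred plug (diameter 89 mm, 0 to 8 mm). Black grip on top, centred: round knob, 26 mm in diameter, 14 to 40 mm above the counter. 0.06 to 0.18 kg. Origin: centre of the plug's underside, z up. Seated, its origin is 32 mm above its dish's.
- lid_round_small: Loose white lid: small round (diameter 90 mm) plate, 8 to 14 mm above the counter, on a centred plug (diameter 54 mm, 0 to 8 mm). Black grip on top, centred: round knob, 26 mm in diameter, 14 to 40 mm above the counter. 0.06 to 0.18 kg. Origin: centre of the plug's underside, z up. Seated, its origin is 32 mm above its dish's.
- lid_square: Loose white lid: square (105 x 105 mm) plate, 8 to 14 mm above the counter, on a centred plug (69 x 69 mm, 0 to 8 mm). Black grip on top, centred: bar 44 mm long (along the lid's x) and 16 mm thick (along its y), 14 to 40 mm above the counter. 0.06 to 0.18 kg. Origin: centre of the plug's underside, z up. Seated, its origin is 32 mm above its dish's. It fits in any of the four square positions.
- lid_oblong: Loose white lid: oblong (130 mm along x, 90 mm along y) plate, 8 to 14 mm above the counter, on a centred plug (94 x 54 mm, 0 to 8 mm). Black grip on top, centred: bar 44 mm long (along the lid's x) and 16 mm thick (along its y), 14 to 40 mm above the counter. 0.06 to 0.18 kg. Origin: centre of the plug's underside, z up. Seated, its origin is 32 mm above its dish's. It fits either way round.
- dish_round_large: Loose open white ceramic oven dish without grips, large round, outer diameter 115 mm, 40 mm tall, walls 5 mm thick (opening 105 mm across), about 0.2 to 0.6 kg, standing upright on the counter. Origin: centre of its underside; z up.
- dish_round_small: Loose open white ceramic oven dish without grips, small round, outer diameter 80 mm, 40 mm tall, walls 5 mm thick (opening 70 mm across), about 0.2 to 0.6 kg, standing upright on the counter. Origin: centre of its underside; z up.
- dish_square: Loose open white ceramic oven dish without grips, square, 95 x 95 mm outside, 40 mm tall, walls 5 mm thick (opening 85 x 85 mm), about 0.2 to 0.6 kg, standing upright on the counter. Origin: centre of its underside; z up; its x and y axes run along its sides.
- dish_oblong: Loose open white ceramic oven dish without grips, oblong, 120 mm along x by 80 mm along y outside, 40 mm tall, walls 5 mm thick (opening 110 x 70 mm), about 0.2 to 0.6 kg, standing upright on the counter. Origin: centre of its underside; z up.
- shaker: Bystander: closed steel shaker, 50 mm in diameter and 60 mm tall, standing among the dishes and lids. Origin: centre of its underside. Leave it alone.
There are look-alikes about, which are no part of the job. Leave any orange, red or turquoise look-alike of the lid_round_small alone.

How it is judged:
By the outcome, as a careful person would: the job done as asked, in the order asked, and still so for the second after the job is handed in, with the robot touching nothing.
It also fails if it takes over 115 s, if anything falls off the work surface, if the arm or the gripper's body presses on something with over 40 N, if the wrist force passes 120 N, or if a joint passes its speed limit or range.

ROBOT

A 7-joint arm with a two-finger parallel gripper is mounted at the origin on the work surface. World frame = base frame: x ahead of the robot, y to its left, z up, the work surface at z = 0. Lengths are in m, angles in rad, forces in N, time in s.
With the tool pointing down it reaches from about 0.4 to 0.875 m from the base axis. Payload 19.3 kg.
Tool frame: the origin (TCP) lies at the very end of the fingers, on their centre line; the grasp point (between the pads) lies 19 mm behind it; z points along the fingers, y is the direction in which the jaws open and shut (so a half turn about z gives the same grasp; the last joint's range is limited). The gripper opens to 85 mm and grips with 20 to 120 N. Pads are 22 mm wide; open, the fingers measure 114 mm over their backs; the gripper's body (76 mm by 85 mm) begins 54 mm behind the grasp point. The pads swing forward as they close: fully open they stand 13 mm farther back than shut.
Start: joints at [1.17, 0.521, -0.036, 1.599, 0.021, 1.021, -0.113], TCP at [0.203, -0.591, 0.231] pointing down, gripper open.
Joint ranges: [-2.91, 2.91], [-0.3, 2.13], [-1.5, 1.42], [0.17, 2.43], [-1.26, 4.41], [0.16, 1.93], [-2.52, 2.52]. Speed limits (rad/s): [1.89, 1.89, 2.39, 2.39, 3.01, 3.01, 3.01].

INTERFACE

Orientations are given as [roll, pitch, yaw] about the fixed x, y, z axes, in that order (R = Rz(yaw) Ry(pitch) Rx(roll)).
In Python, from workcell import bot, viewer gives the robot as it stands.
- The arm moves only by the shell command python3 -m creep 'ROWS' [FORCE]. ROWS is JSON, a list of rows, each an object of numbers: "rx", "ry", "rz": the turn, a rotation vector about the tool's x, y, z in degrees; "tx", "ty", "tz": the shift along the tool's x, y, z in mm; "hand": the closure, from -1 (fully open) to 1 (shut), so that 0 is half open. In form: [{"rx": .., "ry": .., "rz": .., "tx": .., "ty": .., "tz": .., "hand": ..}, ...]. A call has 1 to 8 rows; each row is the pose to reach, as a shift and turn from the pose commanded when the call began, along the tool's axes at that moment; what a row does not reach only later rows make up. A row lasts 1/10 s, in which the tool goes at most 50 mm and 8.59 degrees, less where a joint would pass 70% of its speed; a pose out of reach is approached as far as the arm can. A call with a gripper value outside its range is refused whole. The fingers move at their own pace and stop on an object; FORCE is the grip in N (left out, the last holds). Time passes only in rows, so rows that repeat a pose let the fingers close. It gives the time, the measured TCP pose, the force and the opening at its end, in the units of the state.
- bot.observe(): the state, without advancing time (a new reading comes with each control period).
- viewer.grab_frame(name): name is "scene" or "top" or "wrist"; returns a dict with "pixels" (384x512x3 uint8, blue, green, red), "vertical_fov" (degrees; the focal length in pixels is half the picture's height over the tangent of half this angle, whatever the lens; pixels are square), "cx", "cy" (the principal point, pixels), "rvec" (rotation vector, rad) and "tvec" (3), from world to camera coordinates, as OpenCV has them; the wrist camera has in their place "tool_from_camera" (4x4, takes a point from camera to tool coordinates, whose origin is the TCP and whose axes are the flange's). Camera axes: x right, y down, z forward; pixel columns grow to the right and rows downward; lengths in m; the calibration is good to about 2 mm. A picture is of the moment at which its call begins: read the wrist's pose just before it. There is no depth.
- bot.job_done(): hands the job in, once; it reports no verdict.
Trained networks look in a picture, given as the dict that the camera call returned (one of the last four; its "shot" number tells which), for a name from the list of things; names that differ only in an ending like _2 or _b are one class to them, and where a whole thing is asked for, a point or a joint stands for the part that bears it (a point fixed in the world has none). Each returns a list of dicts, best first, with "score" (0 to 1); they miss things now and then, are a little off and sometimes report something else, mostly with a low value. They report only what shows in the picture. A call takes as long as a camera call. They do not tell look-alikes from the thing itself.
- viewer.outline_of(target, picture): "mask" (384x512 bool, what is visible of it) and "bbox" ([left, top, right, bottom] in pixels, round what is visible of it).
The state is a dict: "clock": time; "qpos": joint angles; "qd": joint speeds; "joint_efforts": joint torques, N m; "position": TCP position; "tool_rot": TCP orientation; "force": force on the tool from outside, world axes, zero at the start; "moment": the same for the moment, N m; "grip_width": finger opening in m.
Only numpy, scipy, OpenCV 4.12 (cv2) and the standard library are available. Lean on these libraries where they do the work, as an engineer would, in place of code of your own. Each camera call takes 0.05 s, during which the arm holds its last target.

## Working session

There is one attempt and no reset: what is moved stays moved. The work goes in short steps, Python scripts to look and compute and a shell command to move; the robot and the scene stay as the last step left them, time stands still between calls to the robot, and variables do not carry over. Pictures are saved under pics/ and viewed, and the job is handed in when it is done.

```bash
ls; mkdir -p pics
python3 - <<'E'
from workcell import bot, viewer
import cv2
s=bot.observe(); print(s)
for n in ["scene","top","wrist"]:
    f=viewer.grab_frame(n); cv2.imwrite(f"pics/a_{n}.png",f["pixels"]); print(n,{k:v for k,v in f.items() if k!="pixels"})
E
```

```text
pics
{'clock': 0.0, 'qpos': array([ 1.1698045 ,  0.52201074, -0.03633067,  1.60000844,  0.02120179,
        1.02108752, -0.11281987]), 'qd': array([-0.00023369, -0.00115181, -0.00070205, -0.00060378, -0.00045751,
        0.00068678,  0.0006838 ]), 'joint_efforts': array([ 1.02421258e-03, -9.27103472e+01,  1.97928675e+00, -3.69930947e+01,
        1.76175381e-02,  8.13281484e-03,  4.65598521e-05]), 'position': array([ 0.2028521 , -0.59080902,  0.23072757]), 'tool_rot': array([-3.14046651e+00,  8.03252167e-05,  3.30765810e-01]), 'force': array([0.05221889, 0.37999304, 0.62100734]), 'moment': array([ 0.0252852 , -0.01979713, -0.0089962 ]), 'grip_width': 0.0853303584535206}
scene {'vertical_fov': 43.193074088141486, 'cx': 256.76238947035444, 'cy': 187.5100709396008, 'rvec': array([ 1.72735983,  1.60504527, -0.77292205]), 'tvec': array([-0.06806906, -0.28089805,  1.84289498]), 'shot': 1}
top {'vertical_fov': 43.802253821535466, 'cx': 260.156438308979, 'cy': 189.07924872347138, 'rvec': array([ 2.19836359, -2.1428949 ,  0.07976238]), 'tvec': array([0.02019904, 0.55126608, 1.4597661 ]), 'shot': 2}
wrist {'vertical_fov': 63.04840927571514, 'cx': 258.2463210201304, 'cy': 190.07159292883043, 'tool_from_camera': array([[ 2.84177189e-05, -9.44569225e-01, -3.28312317e-01,
         8.50656591e-02],
       [ 9.99999907e-01, -1.14216613e-04,  4.15163265e-04,
         4.89733611e-04],
       [-4.29649164e-04, -3.28312299e-01,  9.44569135e-01,
        -1.43151251e-01],
       [ 0.00000000e+00,  0.00000000e+00,  0.00000000e+00,
         1.00000000e+00]]), 'shot': 3}
```

View pics/a_top.png

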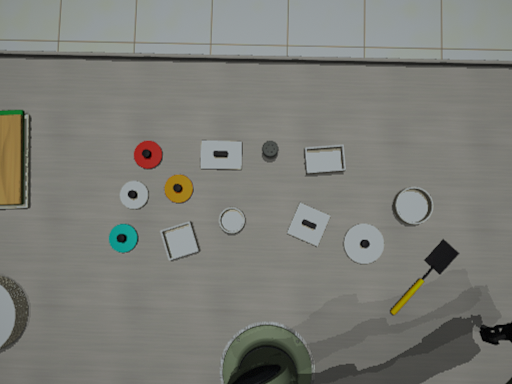

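View pics/a_scene.png

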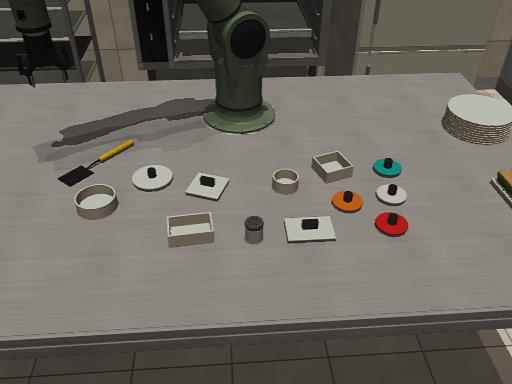

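View pics/a_wrist.png

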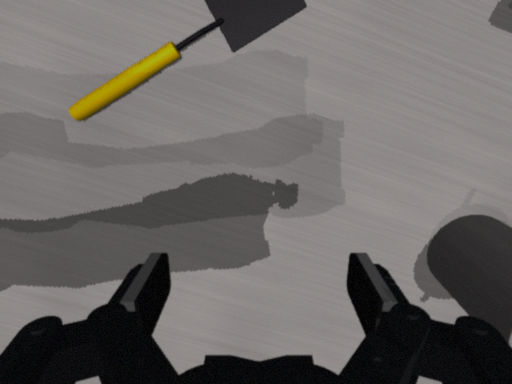

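```bash
cat > h.py <<'E'
import numpy as np, cv2
from scipy.optimize import minimize
from scipy.spatial.transform import Rotation as R
def circ(r,z): 
    a=np.linspace(0,2*np.pi,48,endpoint=False); return np.c_[r*np.cos(a),r*np.sin(a),0*a+z]
def rect(a,b,z): return np.array([[a/2,b/2,z],[-a/2,b/2,z],[-a/2,-b/2,z],[a/2,-b/2,z]])
def pris(f,z0,z1): return np.vstack([f(z0),f(z1)])
C=lambda d:(lambda z:circ(d/2,z)); Q=lambda a,b:(lambda z:rect(a,b,z))
def lid(p,pl,g): return [pris(pl,0,.008),pris(p,.008,.014),pris(g,.014,.04)]
M={'lid_round_large':lid(C(.125),C(.089),C(.026)),'lid_round_small':lid(C(.09),C(.054),C(.026)),
'lid_square':lid(Q(.105,.105),Q(.069,.069),Q(.044,.016)),'lid_oblong':lid(Q(.13,.09),Q(.094,.054),Q(.044,.016)),
'dish_round_large':[pris(C(.115),0,.04)],'dish_round_small':[pris(C(.08),0,.04)],
'dish_square':[pris(Q(.095,.095),0,.04)],'dish_oblong':[pris(Q(.12,.08),0,.04)],'shaker':[pris(C(.05),0,.06)]}
def K(f):
    fl=192/np.tan(np.radians(f['vertical_fov'])/2); return np.array([[fl,0,f['cx']],[0,fl,f['cy']],[0,0,1]])
def ext(f,state=None):
    if 'rvec' in f: return cv2.Rodrigues(f['rvec'])[0],f['tvec']
    T=np.eye(4);T[:3,:3]=R.from_euler('xyz',state['tool_rot']).as_matrix();T[:3,3]=state['position']
    W=np.linalg.inv(T@f['tool_from_camera']); return W[:3,:3],W[:3,3]
def proj(P,E,k):
    c=P@E[0].T+E[1]; u=c@k.T; return u[:,:2]/u[:,2:]
def back(uv,z,E,k):
    d=E[0].T@np.linalg.inv(k)@np.r_[uv,1]; o=-E[0].T@E[1]; return o+d*(z-o[2])/d[2]
def render(name,x,y,yaw,E,k,z=0,S=4,box=None):
    l,t,r,b=box; im=np.zeros(((b-t)*S,(r-l)*S),np.uint8); c,s=np.cos(yaw),np.sin(yaw)
    for P in M[name]:
        W=np.c_[x+c*P[:,0]-s*P[:,1],y+s*P[:,0]+c*P[:,1],P[:,2]+z]
        uv=(proj(W,E,k)+.5-[l,t])*S-.5
        h=cv2.convexHull(uv.astype(np.float32))
        cv2.fillConvexPoly(im,np.round(h*16).astype(np.int32),1,shift=4)
    return im.reshape(b-t,S,r-l,S).mean((1,3))
def fit(name,mask,E,k,z=0,yaws=None):
    ys,xs=np.nonzero(mask); box=[max(xs.min()-12,0),max(ys.min()-12,0),min(xs.max()+13,512),min(ys.max()+13,384)]
    m=mask[box[1]:box[3],box[0]:box[2]].astype(float)
    p=back(np.r_[xs.mean(),ys.mean()],z+.015,E,k)
    if yaws is None: yaws=[0] if ('round' in name or name=='shaker') else ([0,.4,.8,-.4] if 'square' in name else [0,.5,1,1.5,2,2.6])
    best=None
    for w in yaws:
        fun=lambda v:((render(name,v[0],v[1],v[2],E,k,z,box=box)-m)**2).sum()
        o=minimize(fun,[p[0],p[1],w],method='Nelder-Mead',options=dict(initial_simplex=[[p[0],p[1],w],[p[0]+.01,p[1],w],[p[0],p[1]+.01,w],[p[0],p[1],w+.2]],maxiter=200,xatol=1e-4,fatol=.01))
        if best is None or o.fun<best.fun: best=o
    return best.x,best.fun/m.sum()
def tool(state,x=None,y=None,z=None,yaw=None):
    "shift in tool axes mm, turn about tool z deg, to reach the world target with tool pointing down"
    Rm=R.from_euler('xyz',state['tool_rot']).as_matrix(); p=state['position']
    g=np.array([p[i] if v is None else v for i,v in enumerate((x,y,z))])
    d=Rm.T@(g-p)*1e3
    out=dict(t=d.round(1))
    if yaw is not None:
        w=(yaw-state['tool_rot'][2]+np.pi/2)%np.pi-np.pi/2   # half turn symmetric
        T=R.from_euler('xyz',[np.pi,0,state['tool_rot'][2]+w]).as_matrix()
        out['r']=np.degrees(R.from_matrix(Rm.T@T).as_rotvec()).round(2)
    return out
E
python3 - <<'E'
from workcell import bot, viewer
from h import *
import json
for cam in ['top','scene']:
    f=viewer.grab_frame(cam); E=ext(f);k=K(f)
    for n in M:
        for d in viewer.outline_of(n,f)[:5]:
            if d['score']<.3: continue
            m=d['mask']
            if m.sum()<20: continue
            col=f['pixels'][m].mean(0).astype(int)
            x,e=fit(n,m,E,k)
            print(cam,n,round(d['score'],2),d['bbox'],col,x.round(4),round(e,3))
E
```

```text
top lid_round_large 0.91 [345.6, 223.2, 384.7, 266.6] [155 153 147] [ 0.3907 -0.2897  0.1476] 0.024
top lid_round_small 0.97 [133.8, 139.8, 160.1, 169.0] [ 34  39 139] [0.6529 0.3922 0.0909] 0.036
top lid_round_small 0.94 [111.7, 222.4, 138.6, 256.3] [123 131  24] [0.387  0.4577 0.0194] 0.021
top lid_round_small 0.89 [163.4, 171.4, 193.7, 203.8] [ 26 110 142] [0.5466 0.2909 0.0843] 0.044
top lid_round_small 0.87 [120.3, 180.8, 150.4, 213.3] [144 143 138] [0.5249 0.4306 0.0486] 0.025
top lid_square 0.81 [286.9, 202.2, 328.4, 241.9] [153 152 146] [ 0.4458 -0.1198 -0.3949] 0.029
top lid_oblong 0.63 [198.4, 140.8, 240.9, 168.4] [151 150 144] [0.6573 0.1606 1.5794] 0.017
top dish_round_large 0.87 [392.9, 187.4, 434.7, 221.8] [137 138 134] [ 0.5104 -0.4383  0.0039] 0.048
top dish_round_small 0.82 [218.4, 208.5, 246.8, 229.1] [146 147 142] [0.4501 0.1197 0.1234] 0.025
top dish_square 0.89 [161.7, 222.0, 201.2, 262.8] [145 146 141] [0.3843 0.2773 0.3333] 0.017
top dish_oblong 0.9 [303.4, 147.1, 347.2, 175.5] [141 141 137] [ 0.6467 -0.1635  1.6934] 0.064
scene lid_round_large 0.89 [133.5, 162
[... 437 characters left out ...]
7 0.2901 0.0995] 0.031
scene lid_square 0.96 [182.0, 176.2, 227.5, 198.2] [139 149 149] [ 0.4513 -0.1185 -0.3782] 0.029
scene lid_oblong 0.71 [286.6, 217.4, 335.5, 240.0] [146 156 156] [0.6611 0.1593 1.5763] 0.047
scene dish_round_large 0.84 [74.1, 183.3, 120.3, 219.0] [108 120 124] [ 0.5154 -0.4375  0.1611] 0.032
scene dish_round_small 0.92 [270.7, 166.8, 296.0, 192.2] [ 94 107 112] [ 0.4567  0.1174 -0.0577] 0.075
scene dish_square 0.91 [310.2, 151.4, 349.9, 183.7] [ 96 108 112] [0.3899 0.2762 0.3154] 0.041
scene dish_square 0.3 [188.0, 173.1, 228.3, 198.2] [143 152 152] [ 0.4506 -0.1168  1.2358] 0.357
scene shaker 0.67 [240.1, 216.6, 267.5, 243.6] [64 68 70] [ 0.6761  0.0081 -0.0633] 0.065
```

Run:
```python
from workcell import bot
from h import *
print(tool(bot.observe(),.394,-.291,.17,.93))
```

```text
{'t': array([ 278.2, -221.8,   61.3]), 'r': array([ -0.  ,   0.  , -34.33])}
```

```bash
python3 -m creep '[{"tx":35,"ty":-28,"tz":8,"rz":-5},{"tx":70,"ty":-56,"tz":16,"rz":-10},{"tx":105,"ty":-84,"tz":24,"rz":-15},{"tx":140,"ty":-112,"tz":32,"rz":-20},{"tx":175,"ty":-140,"tz":40,"rz":-25},{"tx":210,"ty":-168,"tz":48,"rz":-30},{"tx":245,"ty":-196,"tz":55,"rz":-34},{"tx":278,"ty":-222,"tz":61,"rz":-34.3}]' 40
cat > look.py <<'E'
import sys
from workcell import bot, viewer
from h import *
name,pic=sys.argv[1:3]; z=float(sys.argv[3]) if len(sys.argv)>3 else 0
s=bot.observe(); f=viewer.grab_frame('wrist'); cv2.imwrite(f'pics/{pic}.png',f['pixels'])
print('pose',s['position'].round(4),s['tool_rot'].round(4),'q',s['qpos'].round(2),'t',s['clock'],'w',s['grip_width'])
for d in viewer.outline_of(name,f)[:3]:
    if d['score']<.3 or d['mask'].sum()<50: continue
    x,e=fit(name,d['mask'],ext(f,s),K(f),z)
    print(name,round(d['score'],2),d['bbox'],f['pixels'][d['mask']].mean(0).astype(int),x.round(4),round(e,3))
E
python3 look.py lid_round_large w1
```

```text
pose [ 0.203  -0.5911  0.2313] [-3.1416  0.      0.3308] q [ 1.17  0.52 -0.04  1.6   0.02  1.02 -0.11] t 1.15 w 0.0855400202054775schema error: expected keys rx, ry, rz, tx, ty, tz, hand
```

View pics/w1.png

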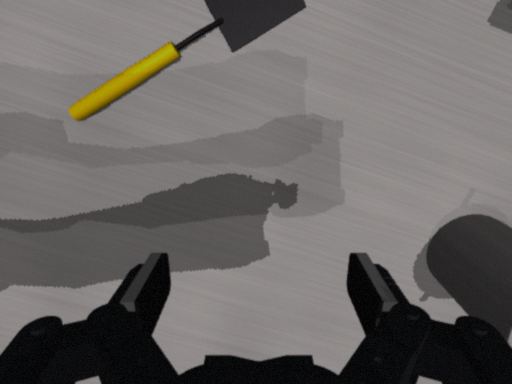

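```bash
python3 -m creep '[{"rx":0,"ry":0,"tx":35,"ty":-28,"tz":8,"rz":-5,"hand":-1},{"rx":0,"ry":0,"tx":70,"ty":-56,"tz":16,"rz":-10,"hand":-1},{"rx":0,"ry":0,"tx":105,"ty":-84,"tz":24,"rz":-15,"hand":-1},{"rx":0,"ry":0,"tx":140,"ty":-112,"tz":32,"rz":-20,"hand":-1},{"rx":0,"ry":0,"tx":175,"ty":-140,"tz":40,"rz":-25,"hand":-1},{"rx":0,"ry":0,"tx":210,"ty":-168,"tz":48,"rz":-30,"hand":-1},{"rx":0,"ry":0,"tx":245,"ty":-196,"tz":55,"rz":-34,"hand":-1},{"rx":0,"ry":0,"tx":278,"ty":-222,"tz":61,"rz":-34.3,"hand":-1}]' 40
python3 look.py lid_round_large w2
```

```text
clock: 2.05
position: [0.3946, -0.2891, 0.1702]
tool_rot: [3.141, -0.0, 0.932]
force: [0.6, -0.1, -0.0]
grip_width: 0.0856
pose [ 0.3946 -0.2891  0.1702] [ 3.1412e+00 -2.0000e-04  9.3230e-01] q [ 0.72  0.4  -0.26  2.    0.15  0.76 -0.27] t 2.05 w 0.08559297024249095
lid_round_large 0.87 [198.3, 109.2, 318.1, 231.8] [132 139 141] [ 0.3924 -0.2911  0.2558] 0.017
```

View pics/w2.png

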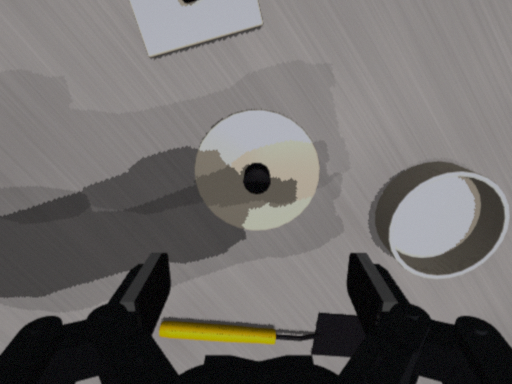

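```bash
python3 -m creep '[{"rx":0,"ry":0,"rz":0,"tx":-3,"ty":-0.5,"tz":45,"hand":-1},{"rx":0,"ry":0,"rz":0,"tx":-3,"ty":-0.5,"tz":90,"hand":-0.5},{"rx":0,"ry":0,"rz":0,"tx":-3,"ty":-0.5,"tz":130,"hand":-0.3},{"rx":0,"ry":0,"rz":0,"tx":-3,"ty":-0.5,"tz":152,"hand":-0.2},{"rx":0,"ry":0,"rz":0,"tx":-3,"ty":-0.5,"tz":152,"hand":0},{"rx":0,"ry":0,"rz":0,"tx":-3,"ty":-0.5,"tz":152,"hand":1},{"rx":0,"ry":0,"rz":0,"tx":-3,"ty":-0.5,"tz":152,"hand":1},{"rx":0,"ry":0,"rz":0,"tx":-3,"ty":-0.5,"tz":152,"hand":1}]' 40
python3 look.py dish_round_large w3
```

```text
clock: 2.95
position: [0.3922, -0.2936, 0.0196]
tool_rot: [3.139, -0.0, 0.929]
force: [0.3, -1.3, -1.2]
grip_width: 0.0245
pose [ 0.3922 -0.2936  0.0196] [ 3.1394e+00 -1.0000e-04  9.2910e-01] q [ 0.65  0.67 -0.17  2.08  0.27  0.41 -0.37] t 2.95 w 0.024468944486305565
dish_round_large 0.81 [458.6, 239.0, 512.0, 384.0] [62 68 71] [ 0.4751 -0.4083  0.    ] 0.902
```

View pics/w3.png

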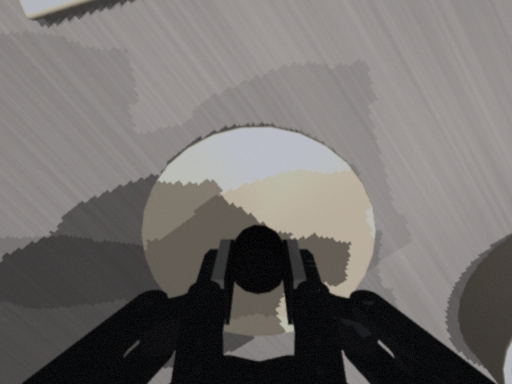

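```bash
python3 -m creep '[{"rx":0,"ry":0,"rz":0,"tx":0,"ty":0,"tz":-40,"hand":1},{"rx":0,"ry":0,"rz":0,"tx":0,"ty":0,"tz":-80,"hand":1},{"rx":0,"ry":0,"rz":0,"tx":-25,"ty":30,"tz":-110,"hand":1},{"rx":0,"ry":0,"rz":0,"tx":-50,"ty":60,"tz":-130,"hand":1},{"rx":0,"ry":0,"rz":0,"tx":-75,"ty":90,"tz":-150,"hand":1},{"rx":0,"ry":0,"rz":0,"tx":-100,"ty":125,"tz":-150,"hand":1},{"rx":0,"ry":0,"rz":0,"tx":-125,"ty":160,"tz":-150,"hand":1},{"rx":0,"ry":0,"rz":0,"tx":-145,"ty":185,"tz":-150,"hand":1}]' 40
python3 look.py dish_round_large w4
```

```text
clock: 3.85
position: [0.4531, -0.5223, 0.1689]
tool_rot: [3.141, 0.0, 0.928]
force: [0.2, 0.6, -1.7]
grip_width: 0.0243
pose [ 0.4531 -0.5223  0.1689] [3.1406e+00 4.0000e-04 9.2840e-01] q [ 0.91  0.7  -0.23  1.45  0.17  1.01 -0.  ] t 3.85 w 0.024331835150108925
dish_round_large 0.88 [184.8, 1.8, 328.4, 128.4] [167 162 162] [ 0.513  -0.4382 -0.1128] 0.012
```

View pics/w4.png

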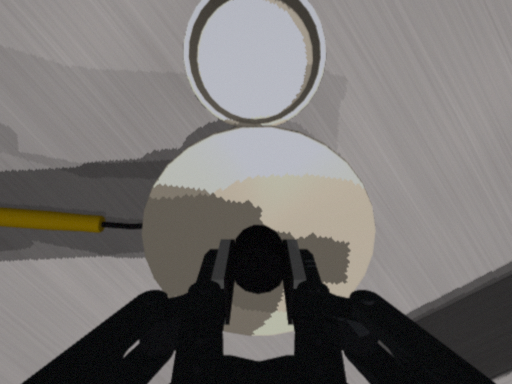

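Run:
```python
from workcell import bot
from h import *
print(tool(bot.observe(),.5118,-.4398,.0515,.93))
```

```text
{'t': array([102.7,  -2.9, 116.4]), 'r': array([ 0.05,  0.06, -0.22])}
```

```bash
python3 -m creep '[{"rx":0,"ry":0,"rz":0,"tx":30,"ty":-1,"tz":20,"hand":1},{"rx":0,"ry":0,"rz":0,"tx":60,"ty":-3,"tz":40,"hand":1},{"rx":0,"ry":0,"rz":0,"tx":90,"ty":-3,"tz":60,"hand":1},{"rx":0,"ry":0,"rz":0,"tx":102.5,"ty":-3,"tz":80,"hand":1},{"rx":0,"ry":0,"rz":0,"tx":102.5,"ty":-3,"tz":95,"hand":1},{"rx":0,"ry":0,"rz":0,"tx":102.5,"ty":-3,"tz":95,"hand":1},{"rx":0,"ry":0,"rz":0,"tx":102.5,"ty":-3,"tz":95,"hand":1}]' 40
python3 - <<'E'
from workcell import bot
from h import *
print(tool(bot.observe(),.5118,-.4398,.0515,.93))
E
```

```text
clock: 4.65
position: [0.5112, -0.4371, 0.0739]
tool_rot: [3.141, 0.001, 0.928]
force: [-0.8, -0.2, -0.7]
grip_width: 0.0245
{'t': array([-1.8,  2.1, 22.4]), 'r': array([ 0.01,  0.04, -0.12])}
```

```bash
python3 -m creep '[{"rx":0,"ry":0,"rz":0,"tx":-2,"ty":2,"tz":5,"hand":1},{"rx":0,"ry":0,"rz":0,"tx":-2,"ty":2,"tz":12,"hand":1},{"rx":0,"ry":0,"rz":0,"tx":-2,"ty":2,"tz":18,"hand":1},{"rx":0,"ry":0,"rz":0,"tx":-2,"ty":2,"tz":22,"hand":1},{"rx":0,"ry":0,"rz":0,"tx":-2,"ty":2,"tz":23,"hand":1},{"rx":0,"ry":0,"rz":0,"tx":-2,"ty":2,"tz":23,"hand":1}]' 40
python3 look.py lid_round_large w5 0.032
```

```text
clock: 5.25
position: [0.5124, -0.4389, 0.0508]
tool_rot: [3.141, 0.0, 0.929]
force: [-4.8, 0.5, 10.4]
grip_width: 0.025
pose [ 0.5124 -0.4389  0.0508] [3.1413e+00 3.0000e-04 9.2930e-01] q [ 0.75  0.82 -0.21  1.57  0.22  0.78 -0.19] t 5.25 w 0.025006602647364356
lid_round_large 0.6 [142.9, 125.8, 373.2, 333.7] [126 134 138] [ 0.5141 -0.4375  0.2667] 0.222
```

View pics/w5.png

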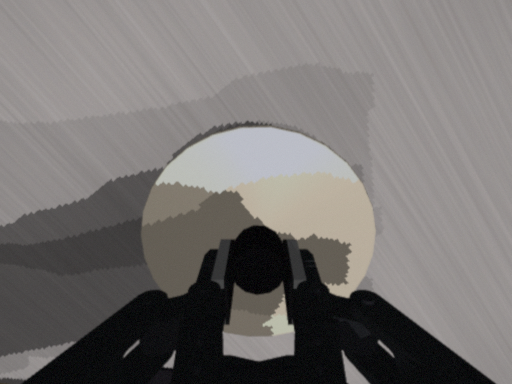

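```bash
python3 -m creep '[{"rx":0,"ry":0,"rz":0,"tx":0,"ty":0,"tz":0,"hand":-1},{"rx":0,"ry":0,"rz":0,"tx":0,"ty":0,"tz":0,"hand":-1},{"rx":0,"ry":0,"rz":0,"tx":0,"ty":0,"tz":0,"hand":-1},{"rx":0,"ry":0,"rz":0,"tx":0,"ty":0,"tz":0,"hand":-1},{"rx":0,"ry":0,"rz":0,"tx":0,"ty":0,"tz":-35,"hand":-1},{"rx":0,"ry":0,"rz":0,"tx":0,"ty":0,"tz":-80,"hand":-1},{"rx":0,"ry":0,"rz":0,"tx":0,"ty":0,"tz":-120,"hand":-1},{"rx":0,"ry":0,"rz":0,"tx":0,"ty":0,"tz":-120,"hand":-1}]' 40
python3 look.py lid_round_large w6 0.032
```

```text
clock: 6.15
position: [0.5144, -0.4402, 0.1761]
tool_rot: [3.134, 0.0, 0.929]
force: [0.6, -0.7, 0.0]
grip_width: 0.0854
pose [ 0.5144 -0.4402  0.1761] [3.1336e+00 1.0000e-04 9.2910e-01] q [ 0.77  0.66 -0.23  1.5   0.17  0.99 -0.16] t 6.15 w 0.08537713642333343
lid_round_large 0.59 [185.7, 104.5, 320.6, 235.0] [134 140 143] [ 0.5143 -0.4377  0.2712] 0.022
```

View pics/w6.png

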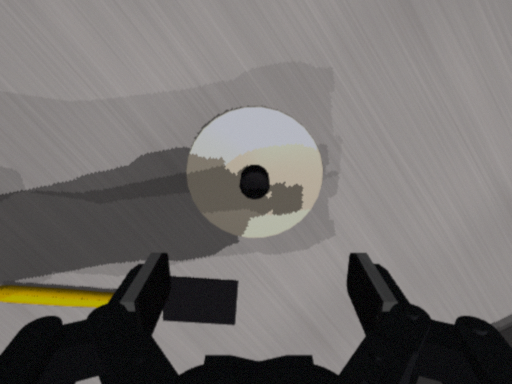

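```bash
python3 -m creep '[{"rx":0,"ry":0,"rz":-2,"tx":30,"ty":-34,"tz":0,"hand":-1},{"rx":0,"ry":0,"rz":-4,"tx":60,"ty":-68,"tz":0,"hand":-1},{"rx":0,"ry":0,"rz":-6,"tx":92,"ty":-102,"tz":0,"hand":-1},{"rx":0,"ry":0,"rz":-8,"tx":124,"ty":-138,"tz":0,"hand":-1},{"rx":0,"ry":0,"rz":-11,"tx":156,"ty":-174,"tz":0,"hand":-1},{"rx":0,"ry":0,"rz":-13,"tx":188,"ty":-210,"tz":0,"hand":-1},{"rx":0,"ry":0,"rz":-14.7,"tx":218,"ty":-243,"tz":0,"hand":-1},{"rx":0,"ry":0,"rz":-14.7,"tx":218,"ty":-243,"tz":0,"hand":-1}]' 40
python3 look.py lid_square w7
python3 - <<'E'
from workcell import bot
from h import *
print(tool(bot.observe(),.4485,-.119,.0185,1.185))
E
```

```text
clock: 7.05
position: [0.4468, -0.1136, 0.1696]
tool_rot: [-3.139, -0.001, 1.193]
force: [-0.2, -1.6, 0.1]
grip_width: 0.0853
pose [ 0.4468 -0.1136  0.1696] [-3.1392e+00 -9.0000e-04  1.1934e+00] q [ 0.42  0.37 -0.38  2.06  0.2   0.74 -0.45] t 7.05 w 0.0853050203186654
lid_square 0.93 [207.1, 122.6, 317.9, 225.9] [130 136 138] [ 0.4476 -0.1195 -0.3775] 0.016
{'t': array([ -0.6,   1.3, 151.2]), 'r': array([-0.07,  0.01,  0.15])}
```

View pics/w7.png

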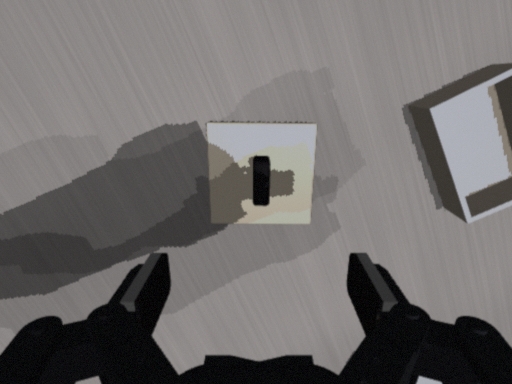

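```bash
python3 -m creep '[{"rx":0,"ry":0,"rz":-0.3,"tx":-1,"ty":1,"tz":45,"hand":-1},{"rx":0,"ry":0,"rz":-0.3,"tx":-1,"ty":1,"tz":90,"hand":-0.5},{"rx":0,"ry":0,"rz":-0.3,"tx":-1,"ty":1,"tz":130,"hand":-0.3},{"rx":0,"ry":0,"rz":-0.3,"tx":-1,"ty":1,"tz":151,"hand":-0.2},{"rx":0,"ry":0,"rz":-0.3,"tx":-1,"ty":1,"tz":151,"hand":0},{"rx":0,"ry":0,"rz":-0.3,"tx":-1,"ty":1,"tz":151,"hand":1},{"rx":0,"ry":0,"rz":-0.3,"tx":-1,"ty":1,"tz":151,"hand":1},{"rx":0,"ry":0,"rz":-0.3,"tx":-1,"ty":1,"tz":151,"hand":1}]' 40
python3 look.py lid_square w8
```

```text
clock: 7.95
position: [0.4494, -0.1205, 0.0204]
tool_rot: [3.14, -0.0, 1.19]
force: [0.8, 0.6, -0.6]
grip_width: 0.0151
pose [ 0.4494 -0.1205  0.0204] [ 3.1396e+00 -3.0000e-04  1.1905e+00] q [ 0.31  0.65 -0.23  2.14  0.38  0.39 -0.61] t 7.95 w 0.015084102101765336
lid_square 0.6 [152.0, 147.0, 365.8, 327.4] [124 132 135] [ 0.4598 -0.0964  1.1877] 0.274
```

View pics/w8.png

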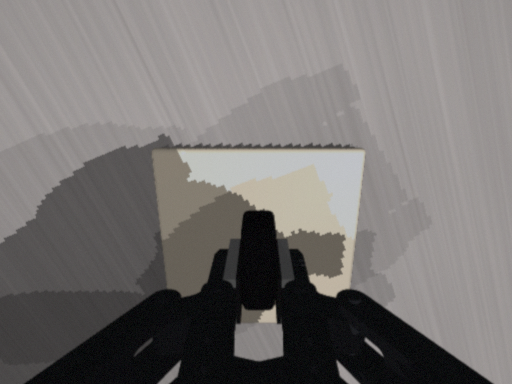

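```bash
python3 -m creep '[{"rx":0,"ry":0,"rz":0,"tx":0,"ty":0,"tz":-40,"hand":1},{"rx":0,"ry":0,"rz":-4,"tx":15,"ty":-8,"tz":-80,"hand":1},{"rx":0,"ry":0,"rz":-10,"tx":45,"ty":-23,"tz":-110,"hand":1},{"rx":0,"ry":0,"rz":-17,"tx":80,"ty":-41,"tz":-130,"hand":1},{"rx":0,"ry":0,"rz":-24,"tx":120,"ty":-62,"tz":-145,"hand":1},{"rx":0,"ry":0,"rz":-31,"tx":162,"ty":-84,"tz":-150,"hand":1},{"rx":0,"ry":0,"rz":-37,"tx":205,"ty":-106,"tz":-150,"hand":1},{"rx":0,"ry":0,"rz":-40.4,"tx":240,"ty":-125,"tz":-150,"hand":1}]' 40
python3 -m creep '[{"rx":0,"ry":0,"rz":0,"tx":34,"ty":6,"tz":0,"hand":1},{"rx":0,"ry":0,"rz":0,"tx":34,"ty":6,"tz":0,"hand":1},{"rx":0,"ry":0,"rz":0,"tx":34,"ty":6,"tz":0,"hand":1}]' 40
python3 look.py dish_square w9
python3 - <<'E'
from workcell import bot
from h import *
print(tool(bot.observe(),.387,.277,.0524,1.895))
E
```

```text
clock: 8.85
position: [0.4213, 0.1515, 0.1704]
tool_rot: [3.14, 0.0, 1.901]
force: [1.3, -0.5, -0.9]
grip_width: 0.015
clock: 9.15
position: [0.4162, 0.1837, 0.1697]
tool_rot: [3.141, 0.0, 1.898]
force: [0.0, 0.2, -0.6]
grip_width: 0.015
pose [0.4162 0.1837 0.1697] [3.1411e+00 3.0000e-04 1.8977e+00] q [-0.04  0.4  -0.63  2.07  0.34  0.77 -0.56] t 9.15 w 0.015004866226190452
dish_square 0.66 [199.2, 0.0, 325.9, 125.3] [172 169 170] [0.3874 0.2773 0.3312] 0.004
{'t': array([ 99.1,   2.2, 117.1]), 'r': array([0.01, 0.04, 0.01])}
```

View pics/w9.png

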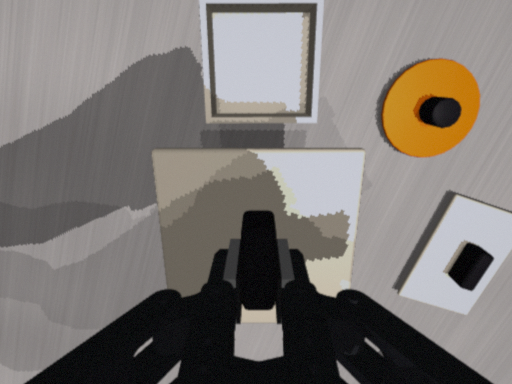

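```bash
python3 -m creep '[{"rx":0,"ry":0,"rz":-0.3,"tx":30,"ty":1,"tz":20,"hand":1},{"rx":0,"ry":0,"rz":-0.3,"tx":60,"ty":2,"tz":40,"hand":1},{"rx":0,"ry":0,"rz":-0.3,"tx":88,"ty":2,"tz":60,"hand":1},{"rx":0,"ry":0,"rz":-0.3,"tx":98.5,"ty":2,"tz":80,"hand":1},{"rx":0,"ry":0,"rz":-0.3,"tx":98.5,"ty":2,"tz":95,"hand":1},{"rx":0,"ry":0,"rz":-0.3,"tx":98.5,"ty":2,"tz":95,"hand":1},{"rx":0,"ry":0,"rz":-0.3,"tx":98.5,"ty":2,"tz":95,"hand":1}]' 40
python3 - <<'E'
from workcell import bot
from h import *
print(tool(bot.observe(),.3874,.2765,.0524,1.902))
E
```

```text
clock: 9.95
position: [0.3872, 0.2766, 0.0747]
tool_rot: [-3.141, 0.0, 1.9]
force: [0.8, -0.3, -1.3]
grip_width: 0.0151
{'t': array([-0.1,  0.2, 22.3]), 'r': array([-0.01,  0.02, -0.1 ])}
```

```bash
python3 -m creep '[{"rx":0,"ry":0,"rz":0,"tx":0,"ty":0,"tz":5,"hand":1},{"rx":0,"ry":0,"rz":0,"tx":0,"ty":0,"tz":12,"hand":1},{"rx":0,"ry":0,"rz":0,"tx":0,"ty":0,"tz":18,"hand":1},{"rx":0,"ry":0,"rz":0,"tx":0,"ty":0,"tz":22,"hand":1},{"rx":0,"ry":0,"rz":0,"tx":0,"ty":0,"tz":23,"hand":1},{"rx":0,"ry":0,"rz":0,"tx":0,"ty":0,"tz":23,"hand":1}]' 40
```

```text
clock: 10.55
position: [0.3867, 0.2773, 0.0518]
tool_rot: [3.141, 0.001, 1.902]
force: [-4.6, -5.1, 22.0]
grip_width: 0.0153
```

Contact at the expected height; release and lift.

```bash
python3 -m creep '[{"rx":0,"ry":0,"rz":0,"tx":0,"ty":0,"tz":-1,"hand":-1},{"rx":0,"ry":0,"rz":0,"tx":0,"ty":0,"tz":-1,"hand":-1},{"rx":0,"ry":0,"rz":0,"tx":0,"ty":0,"tz":-1,"hand":-1},{"rx":0,"ry":0,"rz":0,"tx":0,"ty":0,"tz":-1,"hand":-1},{"rx":0,"ry":0,"rz":0,"tx":0,"ty":0,"tz":-35,"hand":-1},{"rx":0,"ry":0,"rz":0,"tx":0,"ty":0,"tz":-80,"hand":-1},{"rx":0,"ry":0,"rz":0,"tx":0,"ty":0,"tz":-120,"hand":-1},{"rx":0,"ry":0,"rz":0,"tx":0,"ty":0,"tz":-120,"hand":-1}]' 40
python3 look.py lid_square w10 0.032
python3 - <<'E'
from workcell import bot
from h import *
print('oblong',tool(bot.observe(),.659,.160,.17,1.578))
E
```

```text
clock: 11.35
position: [0.3883, 0.2787, 0.1755]
tool_rot: [3.135, -0.002, 1.901]
force: [0.8, -0.2, -0.9]
grip_width: 0.0855
pose [0.3883 0.2787 0.1755] [ 3.1355e+00 -1.6000e-03  1.9011e+00] q [-0.24  0.43 -0.65  2.01  0.36  0.81 -0.76] t 11.35 w 0.08545285169294076
lid_square 0.94 [192.5, 118.9, 314.1, 234.9] [130 138 142] [0.3869 0.2778 0.33  ] 0.021
oblong {'t': array([-199. ,  219.1,    2.1]), 'r': array([ 9.00e-02, -1.00e-02,  1.85e+01])}
```

View pics/w10.png

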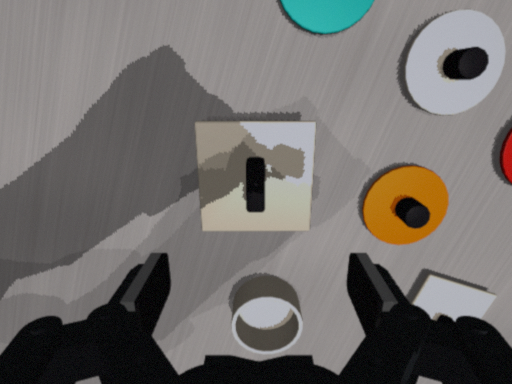

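```bash
python3 -m creep '[{"rx":0,"ry":0,"rz":0,"tx":20,"ty":36,"tz":0,"hand":-1},{"rx":0,"ry":0,"rz":0,"tx":40,"ty":72,"tz":0,"hand":-1},{"rx":0,"ry":0,"rz":0,"tx":60,"ty":108,"tz":0,"hand":-1},{"rx":0,"ry":0,"rz":0,"tx":80,"ty":144,"tz":0,"hand":-1},{"rx":0,"ry":0,"rz":0,"tx":99,"ty":180,"tz":0,"hand":-1},{"rx":0,"ry":0,"rz":0,"tx":99,"ty":180,"tz":0,"hand":-1},{"rx":0,"ry":0,"rz":0,"tx":99,"ty":180,"tz":0,"hand":-1}]' 40
python3 look.py lid_round_small w11
python3 - <<'E'
from workcell import bot
from h import *
print(tool(bot.observe(),.526,.431,.0185))
E
```

```text
clock: 12.15
position: [0.5239, 0.4295, 0.1689]
tool_rot: [-3.139, 0.001, 1.902]
force: [-0.3, -0.8, -0.1]
grip_width: 0.0853
pose [0.5239 0.4295 0.1689] [-3.1386e+00  9.0000e-04  1.9024e+00] q [-0.42  0.73 -0.58  1.48  0.43  1.06 -0.77] t 12.15 w 0.08528235657229317
lid_round_small 0.77 [322.1, 203.7, 407.2, 274.0] [ 26  29 162] [0.6559 0.3915 0.1578] 0.197
lid_round_small 0.66 [204.5, 252.5, 279.9, 320.2] [  8  85 159] [0.55   0.2902 0.0123] 0.02
lid_round_small 0.56 [216.4, 125.9, 306.0, 212.7] [128 137 142] [0.5267 0.43   0.0799] 0.025
{'t': array([  1.7,   2.8, 151.7])}
```

View pics/w11.png

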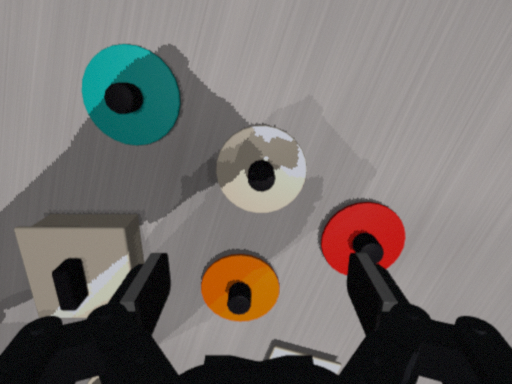

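```bash
python3 -m creep '[{"rx":0,"ry":0,"rz":0,"tx":1,"ty":3,"tz":45,"hand":-0.6},{"rx":0,"ry":0,"rz":0,"tx":1,"ty":3,"tz":90,"hand":-0.4},{"rx":0,"ry":0,"rz":0,"tx":1,"ty":3,"tz":130,"hand":-0.2},{"rx":0,"ry":0,"rz":0,"tx":1,"ty":3,"tz":151,"hand":-0.2},{"rx":0,"ry":0,"rz":0,"tx":1,"ty":3,"tz":151,"hand":0},{"rx":0,"ry":0,"rz":0,"tx":1,"ty":3,"tz":151,"hand":1},{"rx":0,"ry":0,"rz":0,"tx":1,"ty":3,"tz":151,"hand":1},{"rx":0,"ry":0,"rz":0,"tx":1,"ty":3,"tz":151,"hand":1}]' 40
python3 look.py lid_round_small w12
python3 - <<'E'
from workcell import bot
from h import *
print(tool(bot.observe(),.4535+.0324,.1185-.0946,.17))
E
```

```text
clock: 13.05
position: [0.528, 0.4317, 0.022]
tool_rot: [3.14, -0.001, 1.901]
force: [0.1, -0.1, -0.9]
grip_width: 0.0241
pose [0.528  0.4317 0.022 ] [ 3.1396e+00 -7.0000e-04  1.9013e+00] q [-0.47  0.91 -0.5   1.54  0.54  0.83 -0.84] t 13.05 w 0.024106529355652898
lid_round_small 0.9 [0.0, 9.9, 100.2, 200.9] [114 117   9] [0.389  0.4574 0.4376] 0.008
lid_round_small 0.78 [176.7, 161.8, 339.7, 312.7] [101 109 115] [0.5287 0.4306 0.358 ] 0.284
lid_round_small 0.62 [363.3, 293.4, 502.2, 384.0] [ 18  23 197] [ 0.6743  0.4426 -0.5466] 0.685
{'t': array([-372. , -171.9, -148.7])}
```

View pics/w12.png

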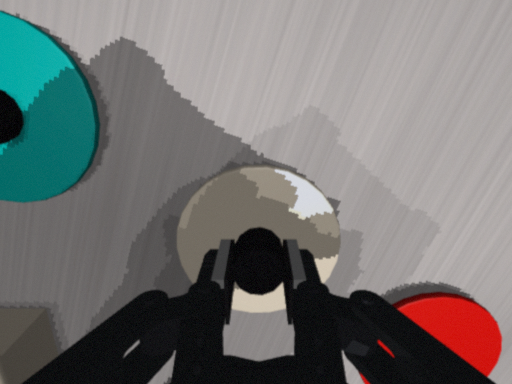

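```bash
python3 -m creep '[{"rx":0,"ry":0,"rz":0,"tx":0,"ty":0,"tz":-40,"hand":1},{"rx":0,"ry":0,"rz":0,"tx":0,"ty":0,"tz":-80,"hand":1},{"rx":0,"ry":0,"rz":0,"tx":-20,"ty":-9,"tz":-115,"hand":1},{"rx":0,"ry":0,"rz":0,"tx":-52,"ty":-24,"tz":-140,"hand":1},{"rx":0,"ry":0,"rz":0,"tx":-94,"ty":-43,"tz":-149,"hand":1},{"rx":0,"ry":0,"rz":0,"tx":-138,"ty":-64,"tz":-149,"hand":1},{"rx":0,"ry":0,"rz":0,"tx":-182,"ty":-84,"tz":-149,"hand":1},{"rx":0,"ry":0,"rz":0,"tx":-226,"ty":-104,"tz":-149,"hand":1}]' 40
python3 -m creep '[{"rx":0,"ry":0,"rz":0,"tx":-42,"ty":-19,"tz":0,"hand":1},{"rx":0,"ry":0,"rz":0,"tx":-84,"ty":-39,"tz":0,"hand":1},{"rx":0,"ry":0,"rz":0,"tx":-120,"ty":-56,"tz":0,"hand":1},{"rx":0,"ry":0,"rz":0,"tx":-146,"ty":-68,"tz":0,"hand":1},{"rx":0,"ry":0,"rz":0,"tx":-146,"ty":-68,"tz":0,"hand":1},{"rx":0,"ry":0,"rz":0,"tx":-146,"ty":-68,"tz":0,"hand":1}]' 40
python3 look.py dish_round_small w13
python3 - <<'E'
from workcell import bot
from h import *
print(tool(bot.observe(),.4535,.1185,.0537,1.9))
E
```

```text
clock: 13.95
position: [0.502, 0.182, 0.17]
tool_rot: [3.14, 0.001, 1.902]
force: [2.1, -1.3, -1.4]
grip_width: 0.0244
clock: 14.55
position: [0.4857, 0.0235, 0.1699]
tool_rot: [3.141, 0.0, 1.9]
force: [0.6, 0.7, -1.0]
grip_width: 0.0244
pose [0.4857 0.0235 0.1699] [3.1406e+00 4.0000e-04 1.9003e+00] q [ 0.31  0.45 -0.62  2.    0.36  0.81 -0.19] t 14.55 w 0.024402536296097146
dish_round_small 0.89 [208.1, 7.7, 307.8, 109.4] [183 179 179] [0.4545 0.1185 0.0686] 0.022
{'t': array([ 99.1,   0. , 116. ]), 'r': array([ 0.05, -0.01,  0.16])}
```

View pics/w13.png

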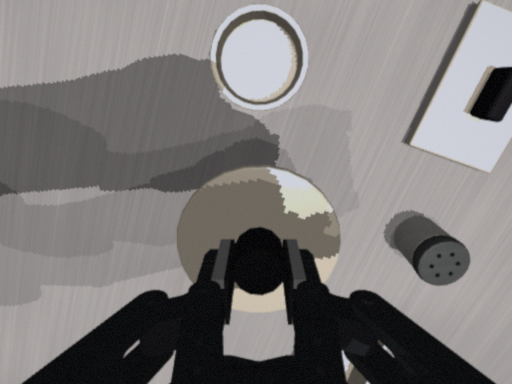

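```bash
python3 -m creep '[{"rx":0,"ry":0,"rz":0,"tx":30,"ty":0.8,"tz":20,"hand":1},{"rx":0,"ry":0,"rz":0,"tx":60,"ty":0.8,"tz":40,"hand":1},{"rx":0,"ry":0,"rz":0,"tx":88,"ty":0.8,"tz":60,"hand":1},{"rx":0,"ry":0,"rz":0,"tx":99.3,"ty":0.8,"tz":80,"hand":1},{"rx":0,"ry":0,"rz":0,"tx":99.3,"ty":0.8,"tz":93,"hand":1},{"rx":0,"ry":0,"rz":0,"tx":99.3,"ty":0.8,"tz":93,"hand":1},{"rx":0,"ry":0,"rz":0,"tx":99.3,"ty":0.8,"tz":93,"hand":1}]' 40
python3 - <<'E'
from workcell import bot
from h import *
print(tool(bot.observe(),.4542,.1187,.0533,1.902))
E
```

```text
clock: 15.35
position: [0.4543, 0.1177, 0.0766]
tool_rot: [-3.142, 0.0, 1.901]
force: [0.7, -1.0, -1.3]
grip_width: 0.0244
{'t': array([ 1. ,  0.2, 23.3]), 'r': array([-0.  ,  0.01, -0.04])}
```

```bash
python3 -m creep '[{"rx":0,"ry":0,"rz":0,"tx":1,"ty":0,"tz":5,"hand":1},{"rx":0,"ry":0,"rz":0,"tx":1,"ty":0,"tz":12,"hand":1},{"rx":0,"ry":0,"rz":0,"tx":1,"ty":0,"tz":18,"hand":1},{"rx":0,"ry":0,"rz":0,"tx":1,"ty":0,"tz":22,"hand":1},{"rx":0,"ry":0,"rz":0,"tx":1,"ty":0,"tz":23,"hand":1},{"rx":0,"ry":0,"rz":0,"tx":1,"ty":0,"tz":23,"hand":1}]' 40
```

```text
clock: 15.95
position: [0.4536, 0.1186, 0.0536]
tool_rot: [-3.141, 0.001, 1.901]
force: [-4.6, -2.5, 16.8]
grip_width: 0.0245
```

```bash
python3 -m creep '[{"rx":0,"ry":0,"rz":0,"tx":0,"ty":0,"tz":-1,"hand":-1},{"rx":0,"ry":0,"rz":0,"tx":0,"ty":0,"tz":-1,"hand":-1},{"rx":0,"ry":0,"rz":0,"tx":0,"ty":0,"tz":-1,"hand":-1},{"rx":0,"ry":0,"rz":0,"tx":0,"ty":0,"tz":-1,"hand":-1},{"rx":0,"ry":0,"rz":0,"tx":0,"ty":0,"tz":-35,"hand":-1},{"rx":0,"ry":0,"rz":0,"tx":0,"ty":0,"tz":-80,"hand":-1},{"rx":0,"ry":0,"rz":0,"tx":0,"ty":0,"tz":-118,"hand":-1},{"rx":0,"ry":0,"rz":0,"tx":0,"ty":0,"tz":-118,"hand":-1}]' 40
python3 look.py lid_round_small w14 0.032
python3 - <<'E'
from workcell import bot
from h import *
print('oblong',tool(bot.observe(),.659,.160,.17,1.578))
E
```

```text
clock: 16.75
position: [0.4555, 0.1195, 0.1753]
tool_rot: [3.135, 0.001, 1.901]
force: [0.2, 0.2, -0.9]
grip_width: 0.0856
pose [0.4555 0.1195 0.1753] [3.1355e+00 8.0000e-04 1.9012e+00] q [ 0.13  0.42 -0.65  2.03  0.35  0.8  -0.4 ] t 16.75 w 0.0855612869403399
lid_round_small 0.65 [374.6, 0.0, 473.2, 79.4] [ 21  95 142] [ 0.5351  0.2874 -0.1797] 0.112
oblong {'t': array([-27.2, 207.4,   2.1]), 'r': array([ 0.09,  0.02, 18.5 ])}
```

View pics/w14.png

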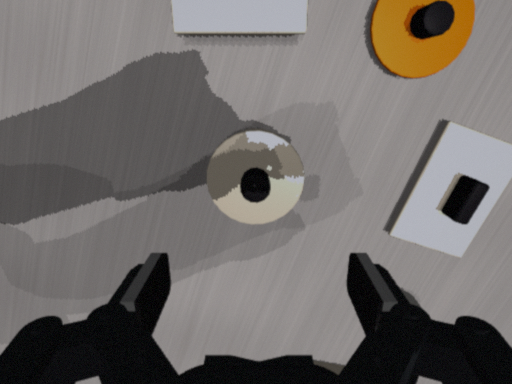

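Small round lid sits on its dish (255,178). Now the oblong lid.

```bash
python3 -m creep '[{"rx":0,"ry":0,"rz":4,"tx":-5,"ty":40,"tz":0,"hand":-1},{"rx":0,"ry":0,"rz":8,"tx":-10,"ty":80,"tz":0,"hand":-1},{"rx":0,"ry":0,"rz":12,"tx":-15,"ty":120,"tz":0,"hand":-1},{"rx":0,"ry":0,"rz":16,"tx":-21,"ty":160,"tz":1,"hand":-1},{"rx":0,"ry":0,"rz":18.5,"tx":-27,"ty":207,"tz":2,"hand":-1},{"rx":0,"ry":0,"rz":18.5,"tx":-27,"ty":207,"tz":2,"hand":-1},{"rx":0,"ry":0,"rz":18.5,"tx":-27,"ty":207,"tz":2,"hand":-1}]' 40
python3 look.py lid_oblong w15
python3 - <<'E'
from workcell import bot
from h import *
print(tool(bot.observe(),.659,.160,.0185,1.578))
E
```

```text
clock: 17.55
position: [0.6576, 0.1608, 0.1668]
tool_rot: [-3.138, 0.001, 1.579]
force: [-0.6, 0.1, -0.3]
grip_width: 0.0855
pose [0.6576 0.1608 0.1668] [-3.1385e+00  7.0000e-04  1.5794e+00] q [-0.02  0.71 -0.5   1.49  0.37  1.04 -0.6 ] t 17.55 w 0.08554140634971709
lid_oblong 0.63 [212.7, 105.8, 312.5, 234.5] [141 146 148] [0.6597 0.1604 1.5734] 0.02
lid_oblong 0.6 [0.0, 177.2, 91.0, 266.5] [ 96 104 110] [0.4081 0.1072 2.913 ] 0.139
{'t': array([ -0.4,   2.3, 149.6]), 'r': array([-0.12,  0.04,  0.1 ])}
```

View pics/w15.png

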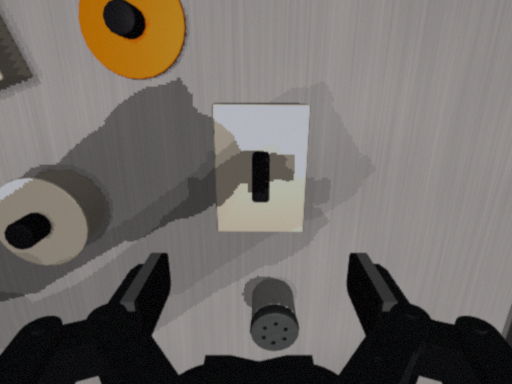

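```bash
python3 -m creep '[{"rx":0,"ry":0,"rz":0.2,"tx":0,"ty":2.5,"tz":45,"hand":-0.6},{"rx":0,"ry":0,"rz":0.2,"tx":0,"ty":2.5,"tz":90,"hand":-0.4},{"rx":0,"ry":0,"rz":0.2,"tx":0,"ty":2.5,"tz":130,"hand":-0.2},{"rx":0,"ry":0,"rz":0.2,"tx":0,"ty":2.5,"tz":149,"hand":-0.2},{"rx":0,"ry":0,"rz":0.2,"tx":0,"ty":2.5,"tz":149.5,"hand":0},{"rx":0,"ry":0,"rz":0.2,"tx":0,"ty":2.5,"tz":149.5,"hand":1},{"rx":0,"ry":0,"rz":0.2,"tx":0,"ty":2.5,"tz":149.5,"hand":1},{"rx":0,"ry":0,"rz":0.2,"tx":0,"ty":2.5,"tz":149.5,"hand":1}]' 40
python3 look.py lid_oblong w16
python3 - <<'E'
from workcell import bot
from h import *
s=bot.observe();print(s['position'],s['grip_width'],tool(s,.649+.012,-.1635-.1,.19,1.693))
E
```

```text
clock: 18.45
position: [0.662, 0.1609, 0.0223]
tool_rot: [3.138, -0.001, 1.575]
force: [-1.5, -0.2, 10.7]
grip_width: 0.015
pose [0.662  0.1609 0.0223] [ 3.1384e+00 -8.0000e-04  1.5749e+00] q [-0.06  0.89 -0.43  1.55  0.47  0.8  -0.68] t 18.45 w 0.014961842042065946
lid_oblong 0.62 [163.7, 121.7, 353.8, 339.6] [135 139 141] [0.6624 0.1994 1.5731] 0.275
[0.66194531 0.16087698 0.02223604] 0.01492156368230177 {'t': array([-424.2,   -2.2, -168.1]), 'r': array([ 0.18, -0.03, -6.76])}
```

View pics/w16.png

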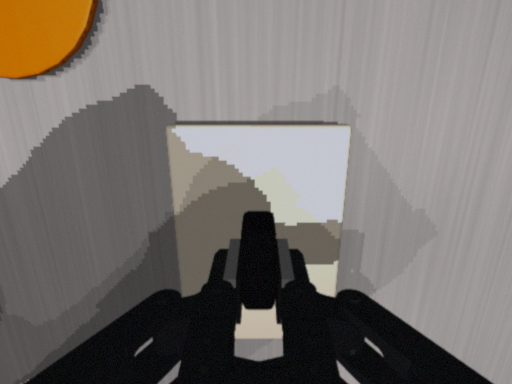

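```bash
python3 -m creep '[{"rx":0,"ry":0,"rz":0,"tx":0,"ty":0,"tz":-40,"hand":1},{"rx":0,"ry":0,"rz":0,"tx":0,"ty":0,"tz":-85,"hand":1},{"rx":0,"ry":0,"rz":0,"tx":0,"ty":0,"tz":-130,"hand":1},{"rx":0,"ry":0,"rz":-1,"tx":-25,"ty":0,"tz":-160,"hand":1},{"rx":0,"ry":0,"rz":-2,"tx":-65,"ty":0,"tz":-168,"hand":1},{"rx":0,"ry":0,"rz":-3,"tx":-110,"ty":0,"tz":-168,"hand":1},{"rx":0,"ry":0,"rz":-4,"tx":-155,"ty":-1,"tz":-168,"hand":1},{"rx":0,"ry":0,"rz":-5,"tx":-200,"ty":-1,"tz":-168,"hand":1}]' 60
python3 -m creep '[{"rx":0,"ry":0,"rz":0,"tx":-45,"ty":-3,"tz":0,"hand":1},{"rx":0,"ry":0,"rz":-1,"tx":-90,"ty":-7,"tz":0,"hand":1},{"rx":0,"ry":0,"rz":-1.7,"tx":-135,"ty":-11,"tz":0,"hand":1},{"rx":0,"ry":0,"rz":-1.7,"tx":-180,"ty":-16,"tz":0,"hand":1},{"rx":0,"ry":0,"rz":-1.7,"tx":-223,"ty":-20,"tz":0,"hand":1},{"rx":0,"ry":0,"rz":-1.7,"tx":-223,"ty":-20,"tz":0,"hand":1},{"rx":0,"ry":0,"rz":-1.7,"tx":-223,"ty":-20,"tz":0,"hand":1}]' 60
python3 look.py dish_oblong w17
python3 - <<'E'
from workcell import bot
from h import *
print(tool(bot.observe(),.649,-.1635,.0542,1.693))
E
```

```text
clock: 19.35
position: [0.6605, -0.0414, 0.1894]
tool_rot: [3.14, 0.001, 1.663]
force: [1.4, 0.3, -1.1]
grip_width: 0.0145
clock: 20.05
position: [0.6609, -0.2643, 0.1887]
tool_rot: [3.141, 0.0, 1.69]
force: [0.4, 0.5, -0.7]
grip_width: 0.0146
pose [ 0.6609 -0.2643  0.1887] [3.1407e+00 3.0000e-04 1.6903e+00] q [ 0.59  0.75 -0.51  1.36  0.37  1.13  0.15] t 20.05 w 0.014614632563867252
dish_oblong 0.68 [212.1, 0.0, 312.1, 126.4] [174 171 171] [ 0.6498 -0.1572  1.6761] 0.01
{'t': array([ 99.2,  -0.4, 134.5]), 'r': array([ 0.06, -0.02,  0.03])}
```

View pics/w17.png

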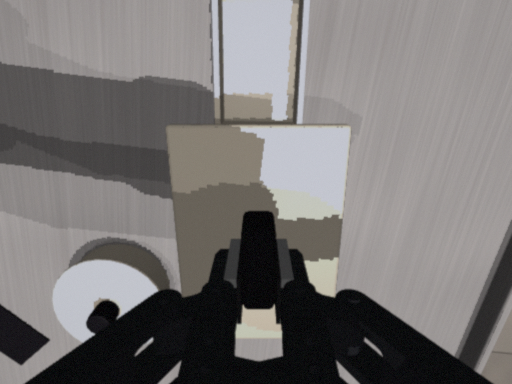

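```bash
python3 -m creep '[{"rx":0,"ry":0,"rz":0,"tx":-10,"ty":0,"tz":-40,"hand":1},{"rx":0,"ry":0,"rz":0,"tx":-20,"ty":0,"tz":-80,"hand":1},{"rx":0,"ry":0,"rz":0,"tx":-20,"ty":0,"tz":-110,"hand":1},{"rx":0,"ry":0,"rz":0,"tx":-20,"ty":0,"tz":-110,"hand":1},{"rx":0,"ry":0,"rz":0,"tx":-20,"ty":0,"tz":-110,"hand":1}]' 60
python3 look.py dish_oblong w18
python3 - <<'E'
from workcell import bot
from h import *
print(tool(bot.observe(),.649,-.1635,.0542,1.685))
E
```

```text
clock: 20.65
position: [0.6639, -0.2817, 0.2984]
tool_rot: [3.141, 0.0, 1.694]
force: [0.2, -0.9, -1.7]
grip_width: 0.0142
pose [ 0.6639 -0.2817  0.2984] [3.1407e+00 3.0000e-04 1.6940e+00] q [ 0.6   0.68 -0.53  1.2   0.33  1.34  0.22] t 20.65 w 0.014211658311045821
dish_oblong 0.81 [225.4, 0.5, 296.6, 104.5] [175 171 170] [ 0.6505 -0.1644  1.6709] 0.011
{'t': array([119.3,   0.7, 242.7]), 'r': array([-0.07, -0.04,  0.49])}
```

View pics/w18.png

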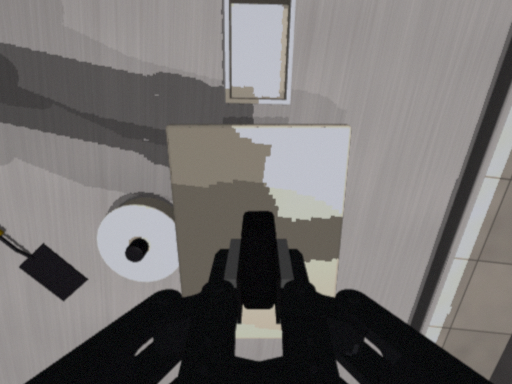

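```bash
python3 -m creep '[{"rx":0,"ry":0,"rz":0.9,"tx":25,"ty":1,"tz":40,"hand":1},{"rx":0,"ry":0,"rz":0.9,"tx":55,"ty":1.6,"tz":80,"hand":1},{"rx":0,"ry":0,"rz":0.9,"tx":85,"ty":1.6,"tz":120,"hand":1},{"rx":0,"ry":0,"rz":0.9,"tx":110,"ty":1.6,"tz":160,"hand":1},{"rx":0,"ry":0,"rz":0.9,"tx":119,"ty":1.6,"tz":200,"hand":1},{"rx":0,"ry":0,"rz":0.9,"tx":119,"ty":1.6,"tz":220,"hand":1},{"rx":0,"ry":0,"rz":0.9,"tx":119,"ty":1.6,"tz":220,"hand":1},{"rx":0,"ry":0,"rz":0.9,"tx":119,"ty":1.6,"tz":220,"hand":1}]' 60
python3 - <<'E'
from workcell import bot
from h import *
print(tool(bot.observe(),.650,-.1635,.0542,1.677))
E
```

```text
clock: 21.55
position: [0.6506, -0.1647, 0.0779]
tool_rot: [-3.141, -0.0, 1.677]
force: [0.2, -1.1, -1.6]
grip_width: 0.015
{'t': array([ 1.3, -0.5, 23.7]), 'r': array([-0.03, -0.02, -0.02])}
```

```bash
python3 -m creep '[{"rx":0,"ry":0,"rz":0,"tx":1,"ty":-0.5,"tz":5,"hand":1},{"rx":0,"ry":0,"rz":0,"tx":1,"ty":-0.5,"tz":12,"hand":1},{"rx":0,"ry":0,"rz":0,"tx":1,"ty":-0.5,"tz":18,"hand":1},{"rx":0,"ry":0,"rz":0,"tx":1,"ty":-0.5,"tz":22,"hand":1},{"rx":0,"ry":0,"rz":0,"tx":1,"ty":-0.5,"tz":23.5,"hand":1},{"rx":0,"ry":0,"rz":0,"tx":1,"ty":-0.5,"tz":23.5,"hand":1}]' 60
```

```text
clock: 22.15
position: [0.6501, -0.164, 0.0544]
tool_rot: [-3.142, 0.0, 1.676]
force: [0.4, -0.1, -1.8]
grip_width: 0.0146
```

```bash
python3 -m creep '[{"rx":0,"ry":0,"rz":0,"tx":0,"ty":0,"tz":1,"hand":1},{"rx":0,"ry":0,"rz":0,"tx":0,"ty":0,"tz":2,"hand":1},{"rx":0,"ry":0,"rz":0,"tx":0,"ty":0,"tz":2,"hand":1}]' 60
```

```text
clock: 22.45
position: [0.6502, -0.164, 0.0542]
tool_rot: [3.141, 0.001, 1.676]
force: [-12.9, 1.6, 29.0]
grip_width: 0.0146
```

```bash
python3 -m creep '[{"rx":0,"ry":0,"rz":0,"tx":0,"ty":0,"tz":-1.5,"hand":1},{"rx":0,"ry":0,"rz":0,"tx":0,"ty":0,"tz":-1.5,"hand":-1},{"rx":0,"ry":0,"rz":0,"tx":0,"ty":0,"tz":-1.5,"hand":-1},{"rx":0,"ry":0,"rz":0,"tx":0,"ty":0,"tz":-1.5,"hand":-1},{"rx":0,"ry":0,"rz":0,"tx":0,"ty":0,"tz":-1.5,"hand":-1},{"rx":0,"ry":0,"rz":0,"tx":0,"ty":0,"tz":-35,"hand":-1},{"rx":0,"ry":0,"rz":0,"tx":0,"ty":0,"tz":-80,"hand":-1},{"rx":0,"ry":0,"rz":0,"tx":0,"ty":0,"tz":-120,"hand":-1}]' 40
python3 look.py lid_oblong w19 0.032
```

```text
clock: 23.25
position: [0.65, -0.1638, 0.1738]
tool_rot: [-3.141, -0.0, 1.677]
force: [0.3, 0.2, -0.1]
grip_width: 0.0852
pose [ 0.65   -0.1638  0.1738] [-3.1414e+00 -4.0000e-04  1.6766e+00] q [ 0.48  0.7  -0.52  1.5   0.38  1.04 -0.02] t 23.25 w 0.08522099111392414
lid_oblong 0.85 [205.4, 106.9, 313.9, 243.6] [131 136 138] [ 0.6509 -0.1646  1.6762] 0.015
```

View pics/w19.png

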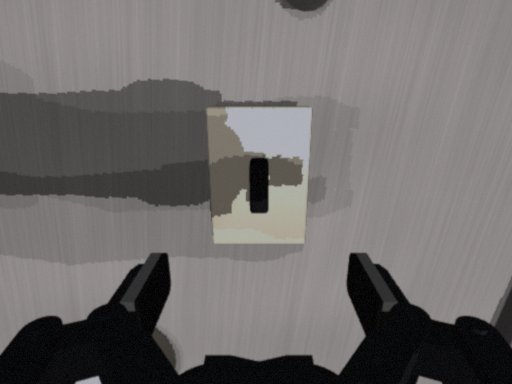

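Now retreat towards the start side, then check all four from the fixed cameras.

```bash
python3 -m creep '[{"rx":0,"ry":0,"rz":0,"tx":-30,"ty":-20,"tz":-30,"hand":-1},{"rx":0,"ry":0,"rz":0,"tx":-65,"ty":-40,"tz":-50,"hand":-1},{"rx":0,"ry":0,"rz":0,"tx":-105,"ty":-60,"tz":-60,"hand":-1},{"rx":0,"ry":0,"rz":0,"tx":-145,"ty":-80,"tz":-60,"hand":-1},{"rx":0,"ry":0,"rz":0,"tx":-185,"ty":-100,"tz":-60,"hand":-1},{"rx":0,"ry":0,"rz":0,"tx":-225,"ty":-120,"tz":-60,"hand":-1},{"rx":0,"ry":0,"rz":0,"tx":-265,"ty":-140,"tz":-60,"hand":-1},{"rx":0,"ry":0,"rz":0,"tx":-305,"ty":-160,"tz":-60,"hand":-1}]' 40
python3 -m creep '[{"rx":0,"ry":0,"rz":0,"tx":-40,"ty":-20,"tz":0,"hand":-1},{"rx":0,"ry":0,"rz":3,"tx":-80,"ty":-40,"tz":0,"hand":-1},{"rx":0,"ry":0,"rz":6,"tx":-120,"ty":-60,"tz":0,"hand":-1},{"rx":0,"ry":0,"rz":9,"tx":-150,"ty":-80,"tz":0,"hand":-1},{"rx":0,"ry":0,"rz":12,"tx":-150,"ty":-100,"tz":0,"hand":-1},{"rx":0,"ry":0,"rz":15,"tx":-150,"ty":-100,"tz":0,"hand":-1},{"rx":0,"ry":0,"rz":15,"tx":-150,"ty":-100,"tz":0,"hand":-1},{"rx":0,"ry":0,"rz":15,"tx":-150,"ty":-100,"tz":0,"hand":-1}]' 40
python3 - <<'E'
from workcell import bot, viewer
from h import *
for cam in ['top','scene']:
    f=viewer.grab_frame(cam); E=ext(f);k=K(f)
    cv2.imwrite(f'pics/e_{cam}.png',cv2.resize(f['pixels'],(800,600),interpolation=cv2.INTER_CUBIC))
    for n in M:
        if n=='shaker' or 'lid' in n or cam=='scene':
          for d in viewer.outline_of(n,f)[:4]:
            if d['score']<.3 or d['mask'].sum()<20: continue
            x,e=fit(n,d['mask'],E,k,.032 if 'lid' in n else 0)
            print(cam,n,round(d['score'],2),f['pixels'][d['mask']].mean(0).astype(int),x.round(4),round(e,3))
E
```

```text
clock: 24.15
position: [0.5221, -0.4858, 0.232]
tool_rot: [-3.141, -0.0, 1.676]
force: [1.2, -0.1, 0.4]
grip_width: 0.0855
clock: 24.95
position: [0.44, -0.6434, 0.2321]
tool_rot: [3.142, -0.0, 1.417]
force: [0.6, -0.1, -0.4]
grip_width: 0.0853
top lid_round_small 0.83 [ 35  40 140] [0.6472 0.3837 0.0749] 0.035
top lid_round_small 0.82 [153 152 146] [0.4524 0.1178 0.1584] 0.094
top lid_round_small 0.79 [125 134  20] [ 0.3892  0.4483 -0.0021] 0.127
top lid_round_small 0.79 [ 27 111 143] [0.5442 0.2839 0.2707] 0.058
top lid_square 0.86 [154 152 147] [0.3845 0.2783 0.3469] 0.036
top lid_oblong 0.61 [148 147 142] [ 0.6473 -0.1648  1.6858] 0.036
top shaker 0.55 [69 73 70] [0.6738 0.0059 0.2822] 0.046
scene lid_round_large 0.87 [153 163 163] [ 0.518  -0.4363  0.2933] 0.04
scene lid_round_large 0.53 [68 79 85] [0.4847 0.1317 0.3268] 2.655
scene lid_round_large 0.5 [72 85 91] [ 0.7561 -0.1541 -0.0575] 1.74
scene lid_round_small 0.71 [ 24  27 145] [0.6868 0.376  0.2859] 0.218
scene lid_round_small 0.64 [ 21  77 150] [0.5869 0.2785 0.2774] 0.212
scene lid_round_small 0.57 [140 149 149] [0.4549 0.118  0.2791] 0.104
scene lid_round_small 0.55 [ 98 106  25] [0.4342 0.4397 0.1498] 0.17
scene lid_square 0.65 [146 156 156] [ 0.6514 -0.1652  1.3649] 0.262
scene lid_square 0.58 [138 147 148] [0.39   0.2766 0.331 ] 0.037
scene lid_oblong 0.86 [148 158 157] [ 0.6527 -0.1644  1.6775] 0.051
scene dish_round_large 0.83 [63 74 80] [ 0.5103 -0.4395  1.1126] 2.687
scene dish_round_small 0.65 [67 78 84] [0.4553 0.1198 0.4972] 1.301
scene dish_square 0.61 [65 76 81] [0.3952 0.275  0.2465] 1.53
scene dish_oblong 0.82 [73 85 91] [ 0.8361 -0.2781 -0.5075] 1.0
scene shaker 0.58 [63 67 68] [ 0.6764  0.0065 -0.0887] 0.076
```

View pics/e_scene.png

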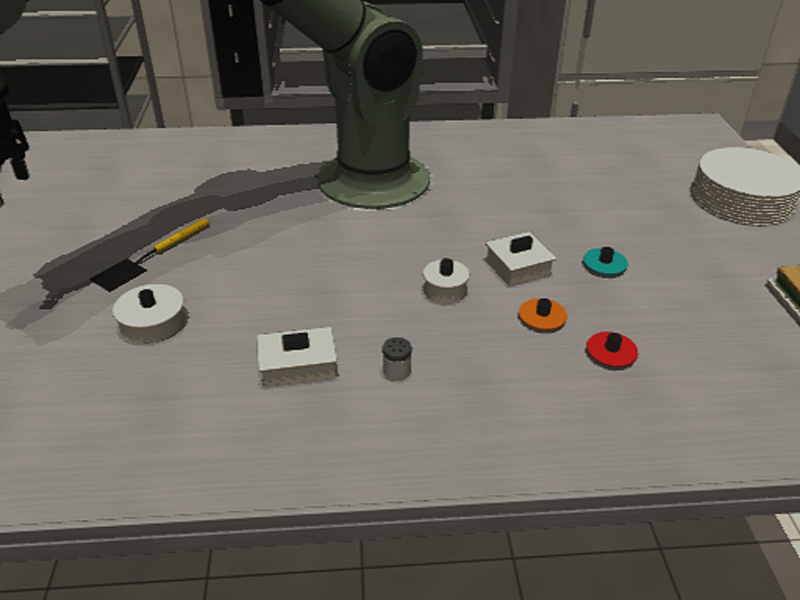

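View pics/e_top.png

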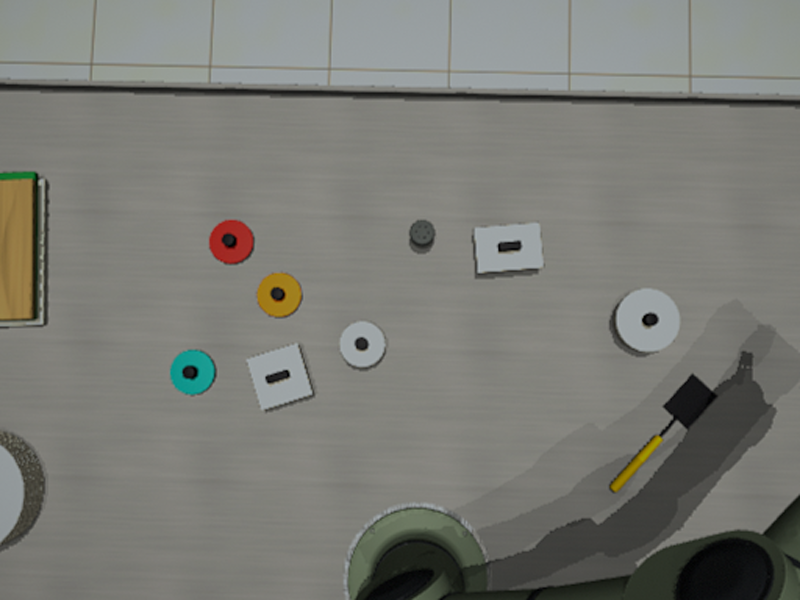

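All four lids appear level and flush on their dishes. The lid poses agree with the initial dish poses within about 3 mm in the same camera, and the shaker has not moved. The lookalikes' fits used the seated height, so they don't apply. Handing in.

Run:
```python
from workcell import bot
print(bot.job_done())
```

```text
the job is handed in; nothing more can be done
None
```

All four lids are on their own dishes, and I handed the job in at about 25 s of the 115 s allowed, with the gripper open and clear of everything.

- **Seating:** In the last top, scene and wrist pictures, each lid looks level and flush. Their fitted positions are within about 3 mm of where the dishes were first measured, and yaw for the square and oblong lids is within about 1.5° in all but one fit. Each lid met its dish at the expected height, with at most 29 N at the wrist.
- **Shaker:** It stands at about (0.676, 0.007), as measured at the start, to within 2 mm. The coloured look-alikes were not touched.

**Checks that failed or disagreed:**
- The top camera did not report the large round lid at the end, so that one rests on the wrist and scene views.
- The scene camera's last dish outlines covered only the narrow visible walls. Their fits could not be used to confirm that the dishes had not moved.
- The scene network also labelled the oblong lid as a square one (a poor fit, and clearly wrong in the picture).

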